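Free the vent link from its spring bar

TASK

The steel link on the sloping bracket is held by a spring bar through its eye. Take the forked tool from its stand, straddle the bar with it between the lug and the collar, and push the collar sideways against its spring until the link slides free down the slope; draw the tool out so that the bar springs home. Hang the forked tool back upright in its own bay of the stand and set the link down, without dropping it, on its flat base in the parts tray; leave the plain blade tool and the bottle, jar and pots where they stand.

Things in the scene. Friction and masses are not known exactly. Their poses are not given: they have to be found in the camera images.
- vent_bracket: Fixed bracket on a plywood foot 150x104x8 mm: an aluminium slope tilted 35 deg that falls to the bracket's -x side, with a slick chute at y = -24 mm, two lugs, a spring bar and a hood plate; 164 mm high. Origin: underside centre of the foot; z up, x level towards the high end, y level along the spring bar.
- spring_bar (a joint): How far the spring bar is pushed along bracket +y, m: 0 = home, through the link's eye; at most 0.024. The spring pushes back with 1.5 N at 0, rising 0.1 N per mm. The bar's end leaves the eye at 0.015 to 0.019; 0.021 surely frees the link. It springs home when let go.
- bar_collar (a point): On the bar's axis at the lug-side face of its collar; moves with the bar. x up the slope, y along the bar (the way to push), z out of the slope. Bar 6 mm thick, axis 14 mm above the slope; collar 20 mm in diameter, y 0 to 4 mm. At home the near lug's face is at y = -14 mm: the fork goes between. Lugs reach 13 mm above the axis. Spring housing from y = 30 mm.
- vent_link: Loose steel link, 0.12 kg. x along it to the eye, z up out of its flat base, origin on the underside. Bar 20 mm wide, 10 thick, x -50 to 35 mm; knuckle 12 wide, 26 high, x 34 to 56; grip tab 24 (x) by 14 (y) mm at x = -12, z 10 to 45 (grip across y). Starts on the chute, x up the slope, eye on the bar. Freed, it slides some 35 mm down until x = -50 meets the stop.
- link_eye (a point): Centre of the link's eye, at (45, 0, 14) mm in the link's frame; it starts on the bar's axis to 2 mm.
- tool_stand: Fixed wooden stand: foot 176x60x10 mm, three blocks in a row along its x with tops 92 mm up, 34 mm deep in y; between them two bays 28 mm wide in x, open above and to both sides. Origin: underside centre, z up. A tool hangs in a bay, its shoulder on the block tops, its x along the stand's x (either way round).
- bay_near (a point): Where the origin (tip) of a tool hanging in the first bay lies: 32 mm to -x of the stand's centre, 20 mm up. Axes as the stand.
- bay_far (a point): The same for the second bay, 32 mm to +x.
- fork_tool: Forked tool, 120 mm long, 90 g, same after a half turn about z; hangs upright in either bay. Origin midway between the prong tips, z up along it. Prongs 4.5 (x) by 5 (y) mm, 18 long, gap 11 mm in x, overall 20; shank 10x6; shoulder plate 46 (x) by 24 (y) at z 72 to 78; dark wooden handle 26 (x) by 16 (y), z 78 to 120 (grip across y).
- blade_tool: The other tool in the stand, same handle, but with one plain solid blade 18 mm wide instead of prongs. Same frame. Not to be used.
- parts_tray: Fixed open grey tray 170 (x) by 130 (y) mm, 34 mm high, walls 4 mm; its floor is 10 mm above the bench. Origin: underside centre, z up.
- spray_bottle: Loose trigger spray bottle, 70x105x208 mm, origin at underside centre. Bystander.
- feed_jar: Loose amber jar with lid, 64 mm across, 94 mm high, origin at underside centre. Bystander.
- black_pot: Loose square black pot 65x65x65 mm, origin at underside centre. Bystander.
- clay_pot: Loose square clay-coloured pot 65x65x65 mm, origin at underside centre. Bystander.
- chute_stop (a point): Middle of the chute floor at the stop lip (14 mm high) at the low end; axes x up the slope, y along the bar, z out of the slope. The chute is slick, 24 mm wide between rails 8 mm high, and runs up from here.
- hood_foot (a point): Foot of the hood plate's face, same axes. The plate, 60 mm tall and 86 mm wide, stands square to the slope 24 mm up the slope from the bar's axis, and so leans over the bar: the fork must come in about square to the slope (35 deg from vertical, gripper on the low side).
Not all that is in view belongs to the job. What is shaped like the vent_link but orange or pink is not meant.

How it is judged:
By the outcome, as a careful person would: the job done as asked, in the order asked, and still so for the second after the job is handed in, with the robot touching nothing.
It also fails if it takes over 72 s, if anything falls off the work surface, if the arm or the gripper's body presses on something with over 40 N, if the wrist force passes 120 N, or if a joint passes its speed limit or range.

ROBOT

A 7-joint arm with a two-finger parallel gripper is mounted at the origin on a cart in front of the work surface, level with it; the furniture and walls round the work are solid. World frame = base frame: x ahead of the robot, y to its left, z up, the work surface at z = 0. Lengths are in m, angles in rad, forces in N, time in s.
With the tool pointing down it reaches from about 0.425 to 0.95 m from the base axis. Payload 16.7 kg.
Tool frame: the origin (TCP) lies midway between the tips of the shut fingers; the grasp point (between the pads) lies r.grasp_offset behind it (r.grasp_offset is the distance from the TCP to the grasp point, in m); z points along the fingers, y is the line along which they close (so a half turn about z gives the same grasp; the last joint's range is limited). The gripper opens to 94 mm and grips with 3 to 60 N. Pads are 16 mm wide; open, the fingers measure 119 mm over their backs; the gripper's body (75 mm by 177 mm) begins 78 mm behind the grasp point.
Start: joints at [1.171, 0.426, 0.074, 1.606, -0.034, 1.111, -0.067], TCP at [0.167, -0.654, 0.205] pointing down, gripper open.
Joint ranges: [-2.85, 2.85], [-0.5, 2.14], [-1.23, 1.37], [0.21, 2.46], [-1.02, 4.16], [0.16, 2.05], [-2.73, 2.73]. Speed limits (rad/s): [1.89, 1.89, 2.39, 2.39, 3.01, 3.01, 3.01].

INTERFACE

Orientations are given as a 3x3 rotation matrix whose columns are the frame's x, y, z axes.
In Python, from bench import r, read_camera gives the robot as it stands. The module is installed in compiled form; this text tells all that it offers. Calls block until the motion is done:
- r.reach(position, orientation): joint-space move of the TCP to a pose.
- r.move_l(position, rot=None, max_speed=0.15, guard=None): straight line of the TCP; rot=None keeps the orientation; max_speed is the mean speed in m/s. With guard (N) it stops when the force on the tool has changed by that much, and returns True; else False.
- r.move_joints(angles): joint-space move.
- r.open_gripper() and r.close(newtons=None): open the fingers fully, or close them until they stop; newtons is the grip in N (None keeps the last).
- r.sleep(seconds).
- r.inverse_kinematics(position, orientation): joint angles nearest the present ones, or None.
- r.read_state(): the state.
- read_camera(name): name is "side" or "top"; returns a dict with "color" (480x640x3 uint8, red, green, blue), "depth" (480x640 float32, m along the optical axis (not along the pixel's ray), 0 where there is no reading), "camera_matrix" (3x3 intrinsics, pixels), "dist_coeffs" ([k1, k2, p1, p2, k3] as OpenCV has them; the pictures are not rectified), "eye" and "orientation" of the camera in the world. Camera axes: x right, y down, z forward; pixel columns grow to the right and rows downward; lengths in m; the calibration is good to about 2 mm. A picture is of the moment at which its call begins.
A pose or a line that the arm cannot do raises r.IKError and nothing moves.
- r.job_done(): hands the job in; it is judged then, once.
The state is a dict: "time": time; "q": joint angles; "joint_velocities": joint speeds; "tau": joint torques, N m; "ee_pos": TCP position; "ee_rot": TCP orientation; "force": force on the tool from outside, world axes, zero at the start; "wrist_torque": the same for the moment, N m; "grip_width": opening from 0.0 (shut) to 1.0 (fully open); "grip_force": force on a finger pad.
Only numpy, scipy, OpenCV 4.12 (cv2) and the standard library are available. Lean on these libraries where they do the work, as an engineer would, in place of code of your own. Each camera call takes 0.05 s, during which the arm holds its last target. There are 200 camera calls.

## Working session

There is one attempt and no reset: what is moved stays moved. The work goes in short steps, each a Python script; the robot and the scene stay as the last script left them, time stands still between calls to the robot, and variables do not carry over. Pictures are saved under pics/ and viewed, at most 13 in all, crops included, and the job is handed in when it is done.

```bash
mkdir -p pics; cat > h.py <<'E'
import numpy as np, cv2
from bench import r, read_camera
def cam(n):
    c=read_camera(n); 
    c={k:(np.array(v) if not isinstance(v,str) else v) for k,v in c.items()}
    return c
def cloud(c):
    h,w=c['depth'].shape
    u,v=np.meshgrid(np.arange(w),np.arange(h))
    p=cv2.undistortPoints(np.stack([u,v],-1).reshape(-1,1,2).astype(np.float64),c['camera_matrix'],c['dist_coeffs']).reshape(h,w,2)
    d=c['depth'][...,None].astype(float)
    P=np.concatenate([p*d,d],-1)@c['orientation'].T+c['eye']
    P[c['depth']==0]=np.nan
    return P
def save(n,c,crop=None,s=1):
    im=c['color'][...,::-1]
    if crop: im=im[crop[1]:crop[3],crop[0]:crop[2]]
    cv2.imwrite('pics/'+n,cv2.resize(im,None,fx=s,fy=s,interpolation=cv2.INTER_CUBIC))
E
python3 - <<'E'
from h import *
import pickle
for n in ('side','top'):
    c=cam(n); pickle.dump(c,open(n+'.pkl','wb')); save(n+'0.png',c); print(n,c['eye'],c['orientation'].round(3).tolist(),c['camera_matrix'][0,0])
print(r.grasp_offset, r.read_state()['time'])
E
```

```text
side [-0.43516423 -0.6455235   1.38829486] [[0.478, -0.663, 0.576], [-0.878, -0.348, 0.328], [-0.018, -0.662, -0.749]] 610.8639475797784
top [ 0.30544989 -0.02723509  1.5199578 ] [[0.018, -0.985, 0.169], [-0.999, -0.025, -0.037], [0.041, -0.168, -0.985]] 607.0026010459951
0.0188 0.1
```

View pics/side0.png

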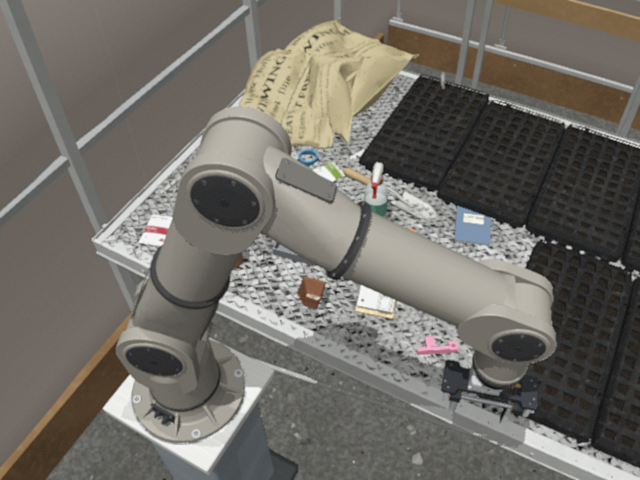

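View pics/top0.png

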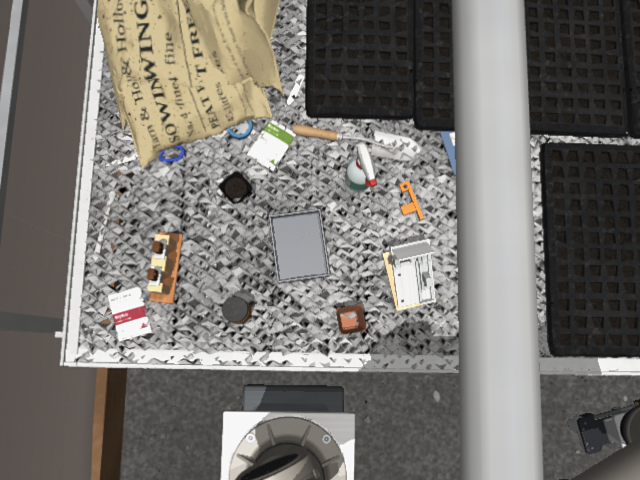

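The side view is mostly blocked by the arm. The top view shows the stand at about (165,268), the tray at (300,245) and the bracket at (412,272).

```bash
python3 - <<'E'
from h import *
import pickle
c=pickle.load(open('top.pkl','rb'))
im=c['color'][...,::-1]
a=cv2.resize(im[225:315,130:200],None,fx=5,fy=5,interpolation=cv2.INTER_CUBIC)
b=cv2.resize(im[230:320,375:445],None,fx=5,fy=5,interpolation=cv2.INTER_CUBIC)
cv2.imwrite('pics/crop1.png',np.hstack([a,b]))
P=cloud(c)
print('pipe z',np.nanmedian(P[100:300,490:510,2]), 'bench', np.nanmedian(P[300:340,250:320,2]))
np.set_printoptions(linewidth=250,suppress=True)
print('bracket z mm');print((P[238:310:4,380:442:4,2]*1000).round())
print('stand z mm');print((P[228:308:4,142:190:4,2]*1000).round())
for u,v in [(412,272),(165,268),(300,245)]: print(P[v,u])
E
```

```text
pipe z 1.3690702514939619 bench 9.443040627699073e-05
bracket z mm
[[  -3.   -2.   -7.   -4.    3.    3.    1.    3.   -6.    5.   -8.   -3.  119. -801.   -6.    1.]
 [   1. -788.   -2.    5.   -1.   -5.    8.  108.  113.  116.  119.  116.  110.   -3.    4. -813.]
 [  -2.    2.    9.  111.  116.  115.  113.  123.  125.  133.  140.  137.  136.    6.   -0.   -2.]
 [   2.   -4.   -3.  124.  130.  131.  133.  134.  142.  141.  152.  149.  156.  159.    2.    0.]
 [  -0.    9.    8.  110.  144.  142.  151.  157.  158.  161.  164.  160.  125.    5.    5.   -3.]
 [  -2.    8.   21.  110.  129.  164.  167.  161.  108.  106.  123.  115.  121.    1.   -3.    1.]
 [   3.    7.    4.   93.  122.  109.   87.   92.   91.   91.   98.  101.   92.   -5.   -9.   -6.]
 [   3.   -7.    9.    4.  121.  112.   88.   85.   84.   92.   93.   88.   75.    3.   -2.    3.]
 [   2.   -0.    7.    5.   80.   84.   76.   71.   72.   80.   84.   90.   79.   73.    5.    0.]
 [-800. -798.    7.    8.   77.   74.   69.   70.   65.   66.   73.   97.   98.   62.    7.    2.]
 [   8.   -2.    2.    7.   66.   59.   71.
[... 1672 characters left out ...]
8.  140.  131.  101.   34.   11.    6.   13.   -1.    4.    8.]
 [  -5.    4.  103.  119.  100.    9.    6.    6.    6.    5.   -8.    1.]
 [   2.    2.   98.   94.   91.   85.    7.    8.    6.   -5.    1.    1.]
 [   6.   -1.   91.   95.   90.   85.   42.    8.    8.   -4.   -6.   -9.]
 [  -2.   -1.    8.   53.   64.   75.   34.    3.    9.    1. -797.    3.]
 [   6.    2.   11.   11.    7.   12.    5.    7.   -1.   -0.    1.    5.]
 [   8.    1.    3.    3.   11.   11.   10.    7.   -2.    8.   -2.   -3.]
 [  10.   -2.   -2.   -6.    3.    6.   -2.    7.    8.    4.    7.    5.]]
[ 0.48837759 -0.28870332  0.06501873]
[0.48236953 0.30334861 0.07808423]
[ 0.55714395 -0.01484368  0.01009355]
```

View pics/crop1.png

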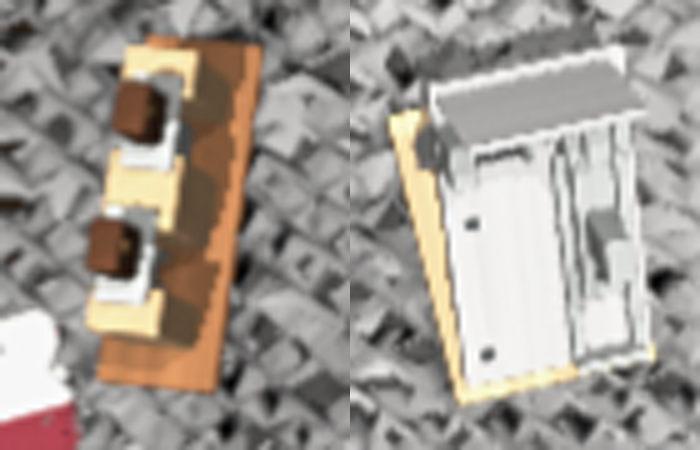

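The crop shows the stand with dark handles at crop (137,112) and (113,245). The bracket has its hood at the top (world +x) and its chute on the right, yawed about 13°. I'll move the arm to the left so the side camera can see the prongs and the bar.

```bash
python3 - <<'E'
from h import *
import pickle
c=pickle.load(open('top.pkl','rb')); P=cloud(c)
print('left wall pts', [P[v,u].round(2).tolist() for v,u in [(100,20),(250,20),(350,40),(250,60),(400,60)]])
D=np.array([[1,0,0],[0,-1,0],[0,0,-1.]])
R0=np.array(r.read_state()['ee_rot']); print(R0.round(2).tolist())
r.move_l([0.167,-0.654,0.45],max_speed=0.4)
R=np.array([[0,1,0],[1,0,0],[0,0,-1.]])
best=None
for Rr in (D,-D*[[1],[1],[-1]]@np.eye(3) if 0 else np.diag([-1,1,-1.])):
    try: q=r.inverse_kinematics([0.2,0.42,0.5],Rr)
    except Exception as e: q=None
    print(None if q is None else np.round(q,2))
    if q is not None and (best is None or np.abs(np.array(q)[6])<abs(best[6])): best=np.array(q)
r.move_joints(best)
for n in ('side','top'):
    c=cam(n); pickle.dump(c,open(n+'1.pkl','wb'))
c=pickle.load(open('side1.pkl','rb')); save('side1.png',c)
print(r.read_state()['time'],r.read_state()['ee_pos'])
E
```

```text
left wall pts [[0.86, 0.65, 0.15], [0.52, 0.66, 0.06], [0.28, 0.66, -0.1], [0.55, 0.64, -0.14], [0.14, 0.65, -0.26]]
[[0.97, 0.25, -0.0], [0.25, -0.97, 0.0], [-0.0, -0.0, -1.0]]
None
[-0.11 -0.02 -1.11  1.52 -0.02  1.62  0.36]
4.6917 [0.20037436 0.41987275 0.49995413]
```

View pics/side1.png

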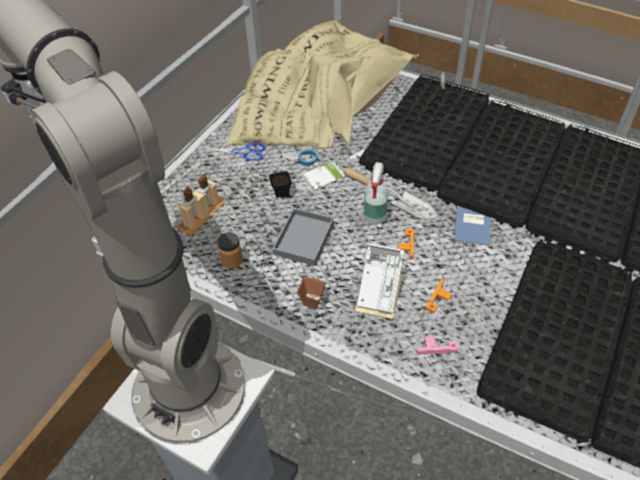

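The stand is clear at about (200,205) and the bracket at about (380,280). I'll zoom in on both.

```bash
python3 - <<'E'
from h import *
import pickle
c=pickle.load(open('side1.pkl','rb')); im=c['color'][...,::-1]
a=cv2.resize(im[172:240,172:232],None,fx=6,fy=6,interpolation=cv2.INTER_CUBIC)
b=cv2.resize(im[240:308,352:412],None,fx=6,fy=6,interpolation=cv2.INTER_CUBIC)
cv2.imwrite('pics/crop2.png',np.hstack([a,b]))
# stand / bracket: measurements
def ray(c,uv,z):
    p=cv2.undistortPoints(np.array(uv,float).reshape(-1,1,2),c['camera_matrix'],c['dist_coeffs']).reshape(-1,2)
    d=np.c_[p,np.ones(len(p))]@c['orientation'].T
    return c['eye']+d*((z-c['eye'][2])/d[:,2])[:,None]
t=pickle.load(open('top.pkl','rb')); hsv=cv2.cvtColor(t['color'],cv2.COLOR_RGB2HSV)
def comp(m,box,z,nm,c=t,n=6):
    mm=np.zeros_like(m,np.uint8); x0,y0,x1,y1=box; mm[y0:y1,x0:x1]=m[y0:y1,x0:x1]
    k,l,s,ce=cv2.connectedComponentsWithStats(mm)
    for i in range(1,k):
        if s[i,4]<n: continue
        v,u=np.where(l==i); X=ray(c,np.c_[u,v],z)[:,:2]
        rc=cv2.minAreaRect((X*1000).astype(np.float32))
        print(nm,s[i].tolist(),X.mean(0).round(4),np.round(rc[0],1),np.round(rc[1],1),round(rc[2],1))
H,S,V=[hsv[...,i].astype(int) for i in range(3)]
box=(135,225,195,310)
for p in [(162,240),(158,262),(153,287),(175,270),(158,247),(152,274),(178,240)]: print(p,hsv[p[1],p[0]])
comp((H>14)&(H<28)&(S>70)&(V>180),box,.092,'tops')
comp((H>4)&(H<15)&(S>110)&(V>110),box,.010,'foot')
comp((H<14)&(S>70)&(V<110),box,.140,'handle')
for p in [(300,245),(285,235)]: print(p,hsv[p[1],p[0]])
m=(np.abs(cloud(t)[...,2])<.05)&(S<50)&(S>8)&(H>95)&(H<130)
comp(m,(262,200,338,290),.034,'tray',n=300)
E
```

```text
(162, 240) [ 18  17 148]
(158, 262) [ 24  64 247]
(153, 287) [ 25  64 247]
(175, 270) [ 13 140 220]
(158, 247) [ 11 140 111]
(152, 274) [ 11 141 116]
(178, 240) [ 13 140 133]
tops [156, 234, 14, 11, 42] [0.5535 0.306 ] [555.9 307.8] [36.3 17.8] 52.5
tops [151, 255, 8, 11, 22] [0.5007 0.3292] [499.4 331.3] [17.  21.2] 48.1
tops [162, 256, 5, 15, 22] [0.4931 0.3025] [492.4 303.6] [ 6.  33.7] 85.5
tops [154, 265, 9, 4, 14] [0.4861 0.314 ] [486.9 315.7] [20.3  6.6] 70.9
tops [154, 283, 9, 10, 27] [0.4336 0.3102] [432.4 310.1] [13.3 24.3] 56.2
tops [148, 285, 5, 2, 6] [0.4378 0.3332] [437.5 332.7] [9.7 2.3] 77.4
foot [150, 232, 32, 72, 707] [0.4804 0.3063] [492.9 316.9] [ 58.9 173.9] 85.6
foot [153, 242, 6, 9, 42] [0.5448 0.3458] [545.  345.5] [11.9 20.6] 84.5
foot [148, 269, 5, 10, 42] [0.4743 0.3546] [475.9 355.1] [22.5  9.9] 3.8
handle [170, 233, 10, 1, 10] [0.5561 0.2726] [556.1 272.6] [ 0.  20.5] 1.5
handle [154, 242, 9, 11, 38] [0.5195 0.3052] [520.5 304.6] [15.3 23.3] 64.7
handle [168, 249, 5, 6, 15] [0.5147 0.2809] [514.6 282. ] [ 6.6 14.3] 48.0
handle [178, 265, 2, 6, 7] [0.4768 0.2589] [476.8 259.1] [ 2.2 11.5] 75.0
handle [148, 269, 4, 3, 6] [0.4701 0.3246] [470.4 324.6] [2.6 8. ] 36.2
handle [150, 270, 8, 10, 34] [0.4577 0.3125] [459.  313.6] [13.4 21.6] 84.3
handle [162, 274, 7, 8, 25] [0.4555 0.289 ] [455.4 290.8] [11.  18.8] 42.4
(300, 245) [111  11 167]
(285, 235) [114   8 165]
tray [269, 210, 61, 73, 3050] [ 0.5531 -0.012 ] [552.9 -12.4] [172.1 129.5] 9.0
```

View pics/crop2.png

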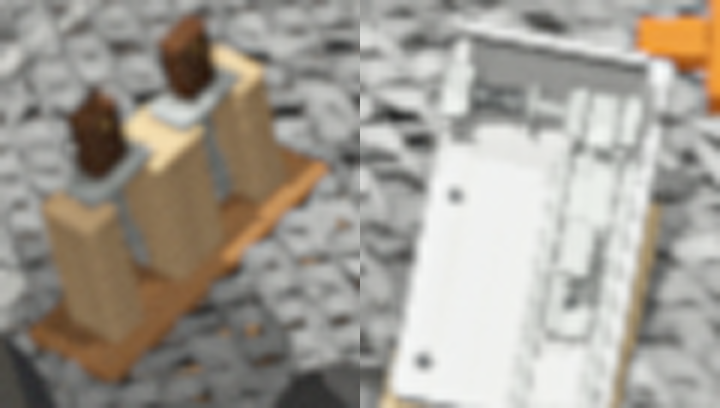

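The bracket crop shows the hood's top edge from crop (460,28) to (660,70). The bar runs under it with the collar at about (537,107) and the lugs at about (578,115) and (630,125). The side view doesn't show which tool has the prongs, so I'll look closer with contrast raised.

```bash
python3 - <<'E'
from h import *
import pickle
s=pickle.load(open('side1.pkl','rb')); t=pickle.load(open('top.pkl','rb'))
def proj(c,X):
    X=np.atleast_2d(X); rv,_=cv2.Rodrigues(c['orientation'].T); tv=-c['orientation'].T@c['eye']
    return cv2.projectPoints(X.astype(float),rv,tv,c['camera_matrix'],c['dist_coeffs'])[0].reshape(-1,2)
g=lambda im,b,f:cv2.resize(im[b[1]:b[3],b[0]:b[2]],None,fx=f,fy=f,interpolation=cv2.INTER_CUBIC)
def stretch(a,k): return np.clip((a.astype(float))*k,0,255).astype(np.uint8)
ti=t['color'][...,::-1]; si=s['color'][...,::-1]
b1=(146,232,186,262); b2=(146,262,186,292)
A=np.vstack([stretch(g(ti,b1,10),1.3),stretch(g(ti,b2,10),1.3)])
B=g(si,(360,240,400,270),10); B=stretch(np.clip(B.astype(float)-60,0,255),1.25)
C=g(ti,(380,238,440,283),6.67)[:300,:400]
cv2.imwrite('pics/crop3.png',np.hstack([A,np.vstack([B,cv2.resize(C,(400,300))])]))
yw=np.radians(-6);ex=np.array([np.cos(yw),np.sin(yw),0]);c0=np.array([.4915,.313,0])
for k,b in ((.032,b1),(-.032,b2)):
    for dx in (-.01,.01):
        for z in (.02,.038): 
            p=proj(t,c0+(k+dx)*ex+[0,0,z])[0]; print(k,dx,z,((p-b[:2])*10).round())
E
```

```text
0.032 -0.01 0.02 [220. 265.]
0.032 -0.01 0.038 [204. 254.]
0.032 0.01 0.02 [234. 186.]
0.032 0.01 0.038 [218. 174.]
-0.032 -0.01 0.02 [177. 220.]
-0.032 -0.01 0.038 [160. 213.]
-0.032 0.01 0.02 [191. 140.]
-0.032 0.01 0.038 [174. 132.]
```

View pics/crop3.png

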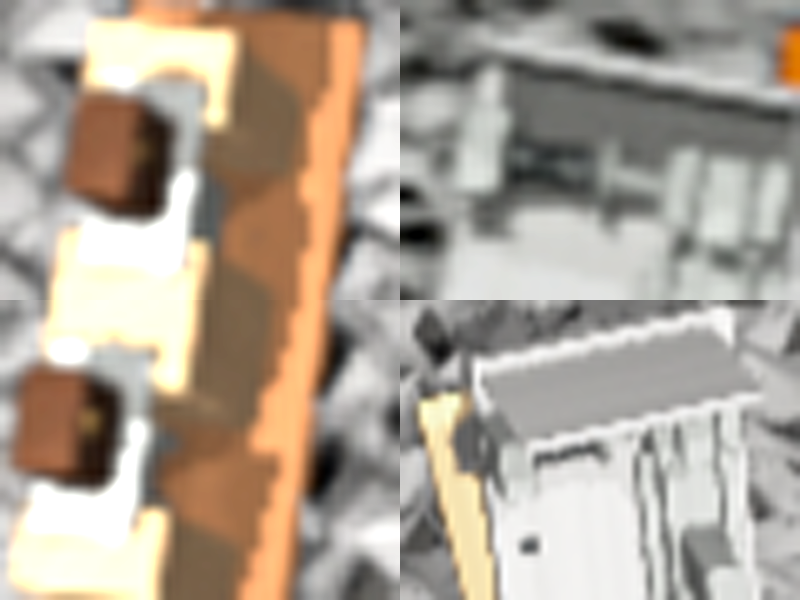

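In the stand panels, the lower bay shows two separate grey spots at crop (165,440) and (150,490), which are prongs. The upper bay shows one continuous grey strip at (210,200), which is the blade. So the fork is in the low-x bay. In the bracket panel, the collar's lug-side face is at about (614,185) and the lug face at about (668,190).

```bash
cat >> h.py <<'E'
def ray(c,uv,z):
    p=cv2.undistortPoints(np.array(uv,float).reshape(-1,1,2),c['camera_matrix'],c['dist_coeffs']).reshape(-1,2)
    d=np.c_[p,np.ones(len(p))]@c['orientation'].T
    return c['eye']+d*((z-c['eye'][2])/d[:,2])[:,None]
def proj(c,X):
    X=np.atleast_2d(X); rv,_=cv2.Rodrigues(c['orientation'].T); tv=-c['orientation'].T@c['eye']
    return cv2.projectPoints(X.astype(float),rv,tv,c['camera_matrix'],c['dist_coeffs'])[0].reshape(-1,2)
E
python3 - <<'E'
from h import *
import pickle
np.set_printoptions(suppress=True,precision=4)
s=pickle.load(open('side1.pkl','rb')); t=pickle.load(open('top.pkl','rb'))
X=ray(t,[(182.4,234),(173.6,302.6),(149.6,301)],.010)
print('stand TR,BR,BL',X[:,:2].tolist(),np.linalg.norm(X[0]-X[1]),np.linalg.norm(X[1]-X[2]))
d=X[0]-X[1]; print('yaw',np.degrees(np.arctan2(d[1],d[0])))
# handle tops from top view, crop3 A: corners of top faces (visible lighter brown)
for nm,q,b in (('blade',[(82,95),(138,108),(122,205),(66,190)],(146,232)),('fork',[(30,370),(92,382),(75,480),(15,462)],(146,232))):
    Y=ray(t,np.array(q)/10+b,.140); print(nm,Y[:,:2].tolist(),Y.mean(0))
# bracket
F=ray(t,[(398,259.7),(434.7,253.3)],.1617); print('hood front top',F.tolist(),np.linalg.norm(F[0]-F[1]))
e=(F[0]-F[1]); yaw=np.arctan2(e[1],e[0])-np.pi/2; print('yaw',np.degrees(yaw))
G=ray(t,[(383,253),(397,310),(436,301)],.008); d=G[0]-G[1]; print('foot',G.tolist(),'yaw',np.degrees(np.arctan2(d[1],d[0])), np.linalg.norm(G[1]-G[2]))
for z in (.106,.110,.114):
    B=ray(s,[(381.4,258.4),(386.8,259.0),(379.8,258.2)],z); print('collar,lug',z,B.tolist(),np.linalg.norm(B[0]-B[1]))
# plane fit to slope panel from depth
P=cloud(t); sl=P[268:300,399:412].reshape(-1,3); sl=sl[(sl[:,2]>.02)&(sl[:,2]<.1)]
A=np.c_[sl[:,:2],np.ones(len(sl))]; k=np.linalg.lstsq(A,sl[:,2],rcond=None)[0]
print('plane',k,'tilt',np.degrees(np.arctan(np.hypot(*k[:2]))),'yaw',np.degrees(np.arctan2(k[1],k[0])))
# tray
E
```

```text
stand TR,BR,BL [[0.5776900744916111, 0.28094691871883104], [0.4054497720450854, 0.29257422744312406], [0.40802706365258995, 0.3515821679801858]] 0.17263231474738636 0.059064197941354715
yaw -3.861967793831733
blade [[0.5351683018157609, 0.3175493802971984], [0.5324790907940453, 0.30462206651084545], [0.5099705373762271, 0.30680348879839653], [0.5131104034089091, 0.3197259202739724]] [0.5227 0.3122 0.14  ]
fork [[0.47160688090699815, 0.3251167951569335], [0.46920843540536916, 0.310950417057464], [0.4468087040489248, 0.3133253429810925], [0.45057235376676097, 0.3270946887038263]] [0.4595 0.3191 0.14  ]
hood front top [[0.5036280283843035, -0.2394059849841402, 0.16169999999999995], [0.520418331578045, -0.32378127880134017, 0.16169999999999995]] 0.08602967213744678
yaw 11.254581405394426
foot [[0.542267413788733, -0.22522168789738348, 0.008000000000000007], [0.3991995190372323, -0.26081490053164463, 0.008000000000000007], [0.4236675462215169, -0.3593123435603071, 0.008000000000000007]] yaw 13.970730407693344 0.10149103722731138
collar,lug 0.106 [[0.5177465333433, -0.28044763589789, 0.1060000000000001], [0.522587861527469, -0.2940732011430246, 0.1060000000000001], [0.5163790082019901, -0.27637482025751603, 0.1060000000000001]] 0.014460099821102518
collar,lug 0.11 [[0.5147740165007764, -0.2815864562454689, 0.1100000000000001], [0.5196002426102456, -0.2951695178022911, 0.1100000000000001], [0.5134107572274373, -0.2775263453761204, 0.1100000000000001]] 0.01441499287950376
collar,lug 0.114 [[0.5118014996582526, -0.28272527659304786, 0.1140000000000001], [0.5166126236930222, -0.29626583446155763, 0.1140000000000001], [0.5104425062528846, -0.27867787049472487, 0.1140000000000001]] 0.014369885937904985
plane [ 0.6736  0.1876 -0.2026] tilt 34.96300091704321 yaw 15.56514581192474
```

The stand centre is (0.492, 0.316) with yaw −5°, and the fork is at (0.460, 0.319). The bracket yaw is 13.8° and the bar is near (0.516, −0.281, 0.110). Next I'll check IK and pick up the fork.

```bash
cat >> h.py <<'E'
def frame(yaw,tilt=0,flip=1):
    """gripper R: y along (horizontal) closing axis at yaw+90deg, z down tilted by tilt towards +x(yaw)"""
    c,s=np.cos(yaw),np.sin(yaw)
    y=np.array([-s,c,0])*flip
    z=np.array([c*np.sin(tilt),s*np.sin(tilt),-np.cos(tilt)])
    return np.c_[np.cross(y,z),y,z]
SY=np.radians(-5.0); FORK=np.array([.460,.319,.020]); GZ=.102
BY=np.radians(13.8); T=np.radians(35)
bx=np.array([np.cos(BY),np.sin(BY),0]); by=np.array([-np.sin(BY),np.cos(BY),0])
u=np.cos(T)*bx+np.array([0,0,np.sin(T)]); n=-np.sin(T)*bx+np.array([0,0,np.cos(T)])
BAR=np.array([.5163,-.2810,.110])   # collar lug-side face on the axis, home
OFF=GZ-r.grasp_offset
def st(): 
    s=r.read_state(); return s['time'],np.round(s['ee_pos'],4),np.round(s['q'],2),np.round(s['force'],1),round(s['grip_width'],3),round(s['grip_force'],1)
E
python3 - <<'E'
from h import *
np.set_printoptions(suppress=True,precision=3)
for f in (1,-1):
    print(f,r.inverse_kinematics(FORK+[0,0,OFF],frame(SY,0,f)),r.inverse_kinematics(FORK+[0,0,.28],frame(SY,0,f)))
    for o in (.0,.05): print('  br',r.inverse_kinematics(BAR+n*(o-.009+OFF),frame(BY,T,f)))
f=-1 if r.inverse_kinematics(FORK+[0,0,.28],frame(SY,0,1)) is None else 1
r.reach(FORK+[0,0,.24],frame(SY,0,f)); print(f,st())
E
```

```text
1 [ 0.068  0.558 -1.022  1.915  0.57   0.993  0.268] [ 0.037  0.273 -0.91   1.706  0.224  1.273  0.562]
  br None
  br None
-1 [-1.481  0.568  1.022  2.001 -0.615  0.919 -1.791] [-1.688  0.329  1.232  1.792 -0.326  1.253 -2.026]
  br [ 0.853  0.174 -0.112  2.213 -0.94   0.608  0.17 ]
  br [ 0.287  0.08   0.555  2.227 -0.913  0.752  0.165]
1 (6.0667, array([0.46 , 0.32 , 0.261]), array([ 0.04,  0.31, -0.92,  1.76,  0.26,  1.2 ,  0.53]), array([-0.1,  0.5,  0. ]), 0.999, 0.0)
```

```bash
python3 - <<'E'
from h import *
r.move_joints([-.75,.2,.2,1.78,0,1.16,-2.1]); print(st()); print(np.round(r.read_state()['ee_rot'],2).tolist())
q=r.inverse_kinematics(FORK+[0,0,.20],frame(SY,0,-1)); print(np.round(q,2))
print(np.round(r.inverse_kinematics(FORK+[0,0,OFF],frame(SY,0,-1)),2))
E
```

```text
(8.4, array([0.5177, 0.2447, 0.2693]), array([-0.75,  0.2 ,  0.2 ,  1.78,  0.  ,  1.16, -2.1 ]), array([-1.3,  0.4, -0.7]), 1.001, 0.0)
[[1.0, 0.03, 0.03], [0.03, -1.0, -0.03], [0.02, 0.03, -1.0]]
[-0.85  0.22  0.15  1.86 -0.04  1.06 -2.34]
[-0.83  0.36  0.14  1.97 -0.07  0.82 -2.32]
```

```bash
python3 - <<'E'
from h import *
R=frame(SY,0,-1)
r.reach(FORK+[0,0,.18],R)
g=r.move_l(FORK+[0,0,OFF],R,max_speed=.12,guard=8); print('guard',g,st())
r.close(40); print(st())
r.move_l(FORK+[0,0,OFF+.15],R,max_speed=.2); print(st())
q=r.inverse_kinematics(BAR+n*(.07+OFF)-by*.007,frame(BY,T,-1)); print(q)
import pickle
c=cam('top'); pickle.dump(c,open('top2.pkl','wb')); c=cam('side'); pickle.dump(c,open('side2.pkl','wb'))
E
```

```text
guard False (9.9, array([0.4605, 0.3192, 0.1039]), array([-0.83,  0.36,  0.14,  1.97, -0.07,  0.82, -2.32]), array([-0.3,  0.6,  0.2]), 1.0, 0.0)
(11.075, array([0.46  , 0.319 , 0.1032]), array([-0.83,  0.36,  0.14,  1.97, -0.07,  0.82, -2.32]), array([-0.2, -0. , -0.1]), 0.166, 40.0)
(11.975, array([0.4595, 0.3186, 0.2521]), array([-0.86,  0.2 ,  0.16,  1.82, -0.03,  1.13, -2.35]), array([ 0. , -0.4, -1.7]), 0.169, 40.0)
[ 1.49189724  0.10108213 -0.66673179  2.14199476 -0.72546653  0.74665561
  0.00863482]
```

```bash
python3 - <<'E'
from h import *
import pickle
R=frame(BY,T,-1)
tip=lambda a,dy,du=0: BAR+n*(a+OFF)+by*dy+u*du
r.reach([.45,.02,.36],frame(0,0,-1)); print(st())
r.reach(tip(.14,-.007),R); print(st())
r.move_l(tip(.04,-.007),R,max_speed=.15); print(st())
s=cam('side'); pickle.dump(s,open('side3.pkl','wb')); t=cam('top'); pickle.dump(t,open('top3.pkl','wb'))
g=lambda im,b,f:cv2.resize(im[b[1]:b[3],b[0]:b[2]],None,fx=f,fy=f,interpolation=cv2.INTER_CUBIC)
cv2.imwrite('pics/crop4.png',g(s['color'][...,::-1],(345,225,412,275),11.5)[:575,:780])
tp=BAR+n*.04-by*.007
print('tips pred',[((proj(s,tp+k*u)[0]-[345,225])*11.5).round() for k in (-.01,.01)],'bar',[((proj(s,BAR+k*by)[0]-[345,225])*11.5).round() for k in (0,-.014)])
E
```

```text
(13.2833, array([0.4501, 0.0211, 0.3595]), array([-0.57, -0.09,  0.36,  1.88,  0.03,  1.35, -1.79]), array([ 0.3, -0.3, -0.5]), 0.17, 40.0)
(14.7583, array([ 0.3944, -0.3175,  0.2929]), array([-0.21, -0.22,  1.04,  2.17, -0.48,  0.85, -0.2 ]), array([ 0.3, -0.8, -0.4]), 0.165, 40.0)
(16.1, array([ 0.4493, -0.3048,  0.211 ]), array([-0.19,  0.16,  1.12,  2.23, -1.01,  0.85,  0.29]), array([-0.5, -0.7, -1.1]), 0.168, 40.0)
tips pred [array([429., 415.]), array([446., 328.])] bar [array([419., 379.]), array([479., 390.])]
```

View pics/crop4.png

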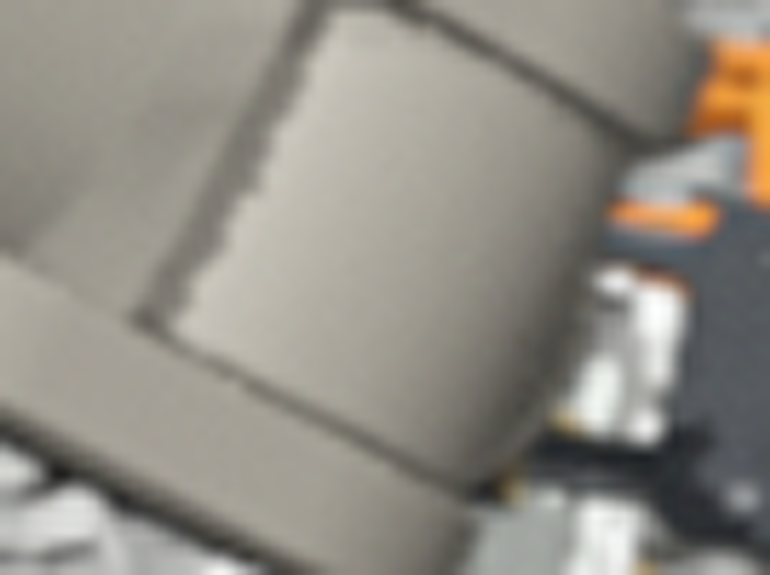

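The arm itself blocks the side camera here, and joint 5 is close to its limit. I'll back off, switch to the other elbow branch and find the hood face by light touch, which fixes the bar position along the slope.

```bash
python3 - <<'E'
from h import *
R=frame(BY,T,-1)
tip=lambda a,dy,du=0: BAR+n*(a+OFF)+by*dy+u*du
r.move_l(tip(.16,-.007),R,max_speed=.25)
r.close(60)
r.move_joints([.75,-.1,.15,2.15,-.55,.85,-.1]); print(st())
r.move_joints([1.492,.05,-.667,2.142,-.725,.80,.009]); print(st())
r.reach(tip(.08,-.007),R); print(st())
r.move_l(tip(.03,-.007),R,max_speed=.1); r.sleep(.2); print(st())
g=r.move_l(tip(.03,-.007,.022),R,max_speed=.012,guard=2.0); s=r.read_state()
print(g,'du',np.dot(np.array(s['ee_pos'])-tip(.03,-.007),u),st())
E
```

```text
(18.6583, array([ 0.3688, -0.3363,  0.2902]), array([ 0.75, -0.1 ,  0.15,  2.15, -0.55,  0.85, -0.1 ]), array([ 0.1, -0.1, -0.8]), 0.165, 60.0)
(19.7917, array([ 0.4278, -0.292 ,  0.2526]), array([ 1.49,  0.05, -0.67,  2.14, -0.72,  0.8 ,  0.01]), array([ 1.1, -0.1, -1.3]), 0.166, 60.0)
(20.0417, array([ 0.4269, -0.3104,  0.2434]), array([ 1.5 ,  0.08, -0.65,  2.14, -0.73,  0.77,  0.01]), array([-0.2, -0.7, -0.3]), 0.164, 60.0)
(20.8917, array([ 0.4548, -0.3037,  0.2032]), array([ 1.44,  0.17, -0.69,  2.16, -0.72,  0.64, -0.  ]), array([-0.2, -0.8, -1.5]), 0.165, 60.0)
True du 0.013304674564154443 (22.025, array([ 0.4655, -0.3005,  0.2102]), array([ 1.42,  0.17, -0.69,  2.14, -0.71,  0.64, -0.04]), array([-0.1, -0.2, -0.5]), 0.168, 60.0)
```

```bash
python3 - <<'E'
from h import *
R=frame(BY,T,-1)
tip=lambda a,dy,du=0: BAR+n*(a+OFF)+by*dy+u*du
r.move_l(tip(.03,-.007,.008),R,max_speed=.05); r.sleep(.15)
F0=np.array(r.read_state()['force'])
g=r.move_l(tip(.03,-.007,.022),R,max_speed=.012,guard=3.0); 
for _ in range(4):
    s=r.read_state(); print(g,'du',np.dot(np.array(s['ee_pos'])-tip(.03,-.007),u),'dFu',np.dot(np.array(s['force'])-F0,u).round(2)); r.sleep(.05)
E
```

```text
True du 0.013386128151885345 dFu 0.28
True du 0.013314991531865517 dFu -0.51
True du 0.013273053835119708 dFu -1.14
True du 0.013237279514156266 dFu -0.97
```

The touch repeats at 13.3 mm against the expected 14 mm, so the bar lies about 0.8 mm further down-slope than assumed. Now I'll insert the fork with a guard and feel for the collar.

```bash
cat >> h.py <<'E'
BAR=BAR-u*.0008
RB=frame(BY,T,-1)
tip=lambda a,dy,du=0: BAR+n*(a+OFF)+by*dy+u*du
def rel():
    s=r.read_state(); d=np.array(s['ee_pos'])-tip(0,0); f=np.array(s['force'])
    return 'u,y,n mm',np.round(1e3*np.array([d@u,d@by,d@n]),1),'F',np.round([f@u,f@by,f@n],1),round(s['time'],2)
E
python3 - <<'E'
from h import *
r.move_l(tip(.03,-.007),RB,max_speed=.05); r.sleep(.1); print(rel())
g=r.move_l(tip(-.008,-.007),RB,max_speed=.03,guard=4); print(g,rel()); r.sleep(.1); print(rel())
if not g:
    g=r.move_l(tip(-.008,.006),RB,max_speed=.012,guard=2); print('collar',g,rel()); r.sleep(.1); print(rel())
E
```

```text
('u,y,n mm', array([ 0.1, -7.1, 30. ]), 'F', array([-1.2,  0.5, -0.1]), 23.79)
False ('u,y,n mm', array([ 0. , -7.1, -7.9]), 'F', array([ 0.2, -0.1, -0.1]), 25.21)
('u,y,n mm', array([ 0. , -7.1, -7.9]), 'F', array([-0.8,  0.2, -0.3]), 25.31)
collar True ('u,y,n mm', array([-0.2,  1.8, -8. ]), 'F', array([ 0.1, -1.4, -1. ]), 26.06)
('u,y,n mm', array([-0.3,  1.6, -8. ]), 'F', array([ 0.4, -1.7, -1.2]), 26.16)
```

```bash
python3 - <<'E'
from h import *
import pickle
g=r.move_l(tip(-.008,.0185),RB,max_speed=.025,guard=6); print(g,rel()); r.sleep(.15); print(rel())
g=r.move_l(tip(-.008,.0215),RB,max_speed=.012,guard=2.5); print(g,rel()); r.sleep(.3); print(rel())
t=cam('top'); pickle.dump(t,open('top4.pkl','wb'))
t0=pickle.load(open('top.pkl','rb'))
g=lambda im,b,f:cv2.resize(im[b[1]:b[3],b[0]:b[2]],None,fx=f,fy=f,interpolation=cv2.INTER_CUBIC)
b=(385,225,445,315)
cv2.imwrite('pics/crop5.png',np.hstack([g(t0['color'][...,::-1],b,6.5),g(t['color'][...,::-1],b,6.5)]))
E
```

```text
False ('u,y,n mm', array([-0.1, 18.4, -8. ]), 'F', array([-2.5, -4.5, -0.7]), 26.98)
('u,y,n mm', array([-0.1, 18.3, -8. ]), 'F', array([-1.7, -3.7, -0.1]), 27.12)
False ('u,y,n mm', array([ 0. , 21.5, -8. ]), 'F', array([-2.6, -3.2, -0.6]), 27.52)
('u,y,n mm', array([-0. , 21.5, -8. ]), 'F', array([-2.1, -3.8, -0.6]), 27.82)
```

View pics/crop5.png

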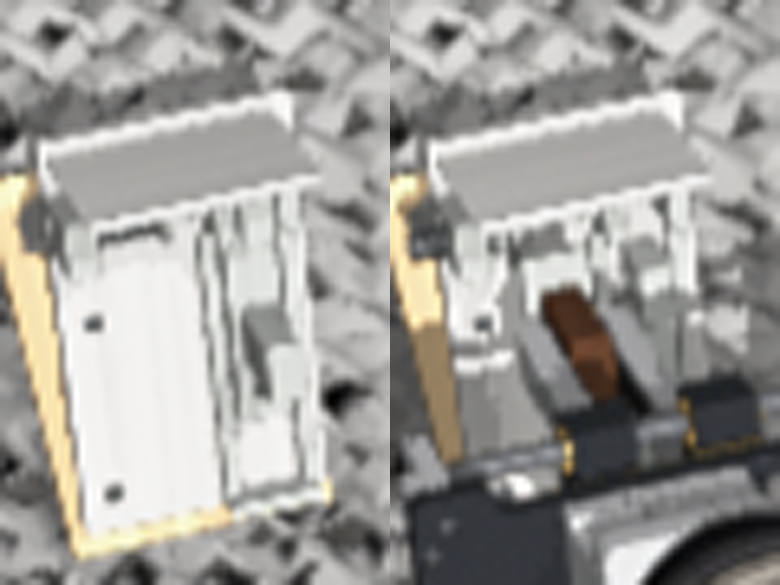

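The right panel shows the knuckle at crop (640,250), clear of the hood, so the link has slid down. I'll ease back, withdraw, and carry the fork to its bay, checking the link on the way.

```bash
python3 - <<'E'
from h import *
import pickle
r.move_l(tip(-.008,-.006),RB,max_speed=.06,guard=8); print(rel())
g=r.move_l(tip(.03,-.006),RB,max_speed=.08,guard=6); print(g,rel())
r.move_l(tip(.16,-.007),RB,max_speed=.25); print(st())
r.move_joints([.75,-.1,.15,2.15,-.55,.85,-.1])
r.reach([.45,.02,.36],frame(0,0,-1)); print(st())
r.reach(FORK+[0,0,OFF+.15],frame(SY,0,-1)); print(st())
r.sleep(.2)
for k in ('side','top'): pickle.dump(cam(k),open(k+'5.pkl','wb'))
s=pickle.load(open('side5.pkl','rb'));t=pickle.load(open('top5.pkl','rb'))
g=lambda im,b,f:cv2.resize(im[b[1]:b[3],b[0]:b[2]],None,fx=f,fy=f,interpolation=cv2.INTER_CUBIC)
cv2.imwrite('pics/crop6.png',np.hstack([g(t['color'][...,::-1],(385,225,445,315),6.5),g(s['color'][...,::-1],(355,237,415,327),6.5)]))
print('tip px',proj(s,FORK+[0,0,.15]),proj(t,FORK+[0,0,.15]))
E
```

```text
('u,y,n mm', array([-0. , -5.5, -8.3]), 'F', array([-0.2,  0.5, -0.5]), 28.48)
False ('u,y,n mm', array([-0.1, -5.9, 30. ]), 'F', array([-0. , -0.4, -0.9]), 29.11)
(29.775, array([ 0.3822, -0.3207,  0.3077]), array([ 1.58, -0.03, -0.6 ,  2.08, -0.72,  0.99,  0.04]), array([-0.5,  0.2, -1.6]), 0.163, 60.0)
(32.525, array([0.4499, 0.019 , 0.3597]), array([ 0.65, -0.03, -0.79,  1.83, -0.02,  1.34, -1.71]), array([ 0.5, -0.1, -0.8]), 0.167, 60.0)
(33.7333, array([0.4608, 0.3177, 0.2532]), array([ 0.19,  0.4 , -1.15,  1.76,  0.39,  1.23, -2.72]), array([-0.3, -0. , -1. ]), 0.166, 60.0)
tip px [[184.10802221 182.04316657]] [[148.05936855 272.56025157]]
```

View pics/crop6.png

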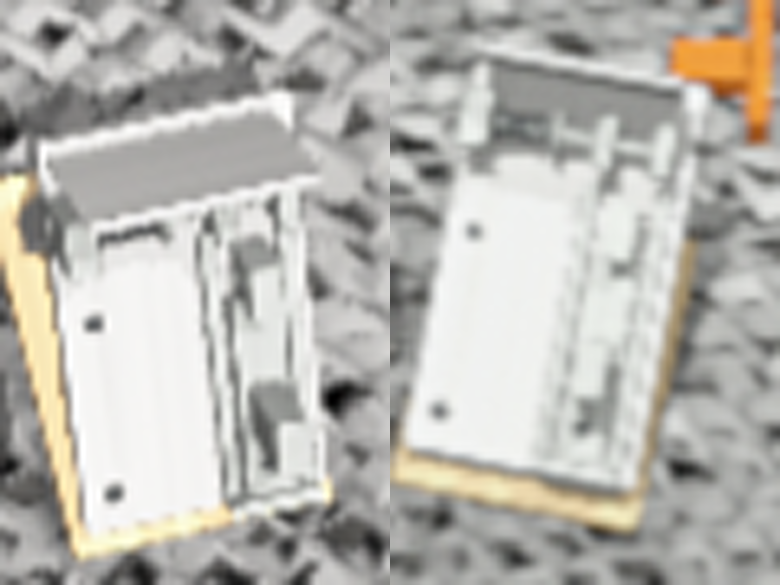

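The link is against the stop, with its tab at left crop (280,410), and the bar is home in the right crop at (560–660,135). The arm is near joint limits, so I'll return to the earlier branch and hang the fork.

```bash
python3 - <<'E'
from h import *
import pickle
r.move_joints([-.75,.0,.2,1.78,0,1.36,-2.1]); print(st())
R=frame(SY,0,-1)
q=r.inverse_kinematics(FORK+[0,0,OFF+.15],R); print(np.round(q,2))
r.move_joints(q); print(st())
r.move_l(FORK+[0,0,OFF+.10],R,max_speed=.2); r.sleep(.1)
g=r.move_l(FORK+[0,0,OFF+.006],R,max_speed=.12,guard=5); print(g,st())
if not g:
    g=r.move_l(FORK+[0,0,OFF-.003],R,max_speed=.02,guard=4); print('seat',g,st())
E
```

```text
(35.6, array([0.4498, 0.2016, 0.3701]), array([-0.75,  0.  ,  0.2 ,  1.78,  0.  ,  1.36, -2.1 ]), array([ 0.4, -0.2, -1.1]), 0.165, 60.0)
[-0.83  0.2   0.13  1.82 -0.03  1.13 -2.35]
(36.3083, array([0.4606, 0.3181, 0.2538]), array([-0.83,  0.2 ,  0.13,  1.82, -0.03,  1.13, -2.35]), array([-0.2, -0.5,  0.2]), 0.168, 60.0)
False (37.7417, array([0.4604, 0.3193, 0.1099]), array([-0.81,  0.35,  0.11,  1.96, -0.05,  0.83, -2.33]), array([ 1.2,  0.1, -0.2]), 0.165, 60.0)
seat True (38.125, array([0.4603, 0.3193, 0.1031]), array([-0.81,  0.36,  0.11,  1.97, -0.05,  0.82, -2.33]), array([-2. , -1.3,  9.7]), 0.167, 60.0)
```

```bash
python3 - <<'E'
from h import *
import pickle
R=frame(SY,0,-1)
r.open_gripper(); r.move_l(FORK+[0,0,OFF+.12],R,max_speed=.3); print(st())
s=pickle.load(open('side5.pkl','rb'));t=pickle.load(open('top5.pkl','rb'))
L=lambda x,y,z: BAR-u*.137+by*(-.028+y)-n*.014+u*x+n*z   # link frame guess (eye 80 - ... origin)
L=lambda x,y,z: BAR+u*(x-.045-.035)+by*(-.028+y)+n*(z-.014)
C=[L(x,y,.045) for x,y in ((-.024,-.007),(-.024,.007),(0,.007),(0,-.007))]
print('top tab',((proj(t,C)-[385,225])*6.5).round().tolist()); print('side tab',((proj(s,C)-[355,237])*6.5+[390,0]).round().tolist())
K=[L(x,y,.026) for x,y in ((.034,-.006),(.034,.006),(.056,.006),(.056,-.006))]
print('top knuckle',((proj(t,K)-[385,225])*6.5).round().tolist()); print('side',((proj(s,K)-[355,237])*6.5+[390,0]).round().tolist())
E=[L(-.05,y,.010) for y in (-.01,.01)]
print('end top',((proj(t,E)-[385,225])*6.5).round().tolist(),'side',((proj(s,E)-[355,237])*6.5+[390,0]).round().tolist())
P=cloud(t); ref=L(0,0,0); X=P[275:305,410:440].reshape(-1,3)-ref
q=np.c_[X@u,X@by,X@n]*1e3; m=(q[:,2]>37)&(q[:,2]<55)&(abs(q[:,1])<30)&(q[:,0]<30); print('depth tab pts',m.sum(),np.round(q[m].mean(0),1),np.round(q[m].min(0),1),np.round(q[m].max(0),1))
c=cam('top'); pickle.dump(c,open('top6.pkl','wb'))
E
```

```text
(39.9333, array([0.4601, 0.3192, 0.2239]), array([-0.83,  0.22,  0.12,  1.85, -0.03,  1.07, -2.35]), array([ 0.4,  0.3, -0.8]), 1.001, 0.0)
top tab [[318.0, 479.0], [282.0, 487.0], [276.0, 432.0], [313.0, 423.0]]
side tab [[593.0, 404.0], [558.0, 398.0], [570.0, 338.0], [604.0, 345.0]]
top knuckle [[287.0, 320.0], [255.0, 327.0], [250.0, 275.0], [282.0, 268.0]]
side [[620.0, 263.0], [591.0, 257.0], [602.0, 204.0], [631.0, 210.0]]
end top [[302.0, 489.0], [252.0, 500.0]] side [[593.0, 469.0], [544.0, 459.0]]
depth tab pts 58 [-6.9  2.3 43.8] [-20.4  -5.7  37.1] [ 4.2  9.5 50.3]
```

The link model projects within about 1 mm of the picture: tab top at (280–320,425–480), knuckle at (250–285,268–325). Now I'll grasp the link by its tab, and locate the bottle so I can choose a clear yaw for placing.

```bash
cat >> h.py <<'E'
L=lambda x,y,z: BAR+u*(x-.080)+by*(-.0285+y)+n*(z-.014)
E
python3 - <<'E'
from h import *
import pickle
P=cloud(pickle.load(open('top5.pkl','rb')))
def ext(lo,hi,bx):
    X=P.reshape(-1,3); m=(X[:,2]>lo)&(X[:,2]<hi)&(X[:,0]>bx[0])&(X[:,0]<bx[1])&(X[:,1]>bx[2])&(X[:,1]<bx[3]); X=X[m]
    return len(X),np.percentile(X,[2,98],0).round(3).tolist() if len(X) else None
print('bottle',ext(.05,.22,(.55,.85,-.30,-.04))); print('jar',ext(.05,.12,(.35,.5,.06,.2)))
G=.034-r.grasp_offset
r.reach([.45,.02,.36],frame(0,0,-1))
r.move_joints([.75,-.1,.15,2.15,-.55,.85,-.1]); print(st())
q=r.inverse_kinematics(L(-.012,0,G+.07),RB); print(np.round(q,2),np.round(r.inverse_kinematics(L(-.012,0,G),RB),2))
r.move_joints(q); print(st())
g=r.move_l(L(-.012,0,G),RB,max_speed=.08,guard=5); print(g,st())
if not g:
    r.close(40); r.sleep(.1); print(st())
E
```

```text
bottle (1012, [[0.553, -0.288, 0.058], [0.758, -0.126, 0.209]])
jar (0, None)
(43.0833, array([ 0.3693, -0.3357,  0.2902]), array([ 0.75, -0.1 ,  0.15,  2.15, -0.55,  0.85, -0.1 ]), array([-0.7, -0.1, -0.4]), 0.999, 0.0)
[ 1.19  0.29 -0.29  2.24 -0.96  0.59  0.4 ] [ 1.32  0.45 -0.55  2.23 -0.96  0.37  0.41]
(43.8333, array([ 0.41  , -0.3369,  0.1158]), array([ 1.19,  0.29, -0.29,  2.24, -0.96,  0.59,  0.4 ]), array([ 0.7, -0.6,  0.9]), 1.002, 0.0)
False (44.8583, array([ 0.4486, -0.3272,  0.0581]), array([ 1.29,  0.44, -0.51,  2.23, -1.  ,  0.39,  0.44]), array([ 0.8, -0. , -0.1]), 0.998, 0.0)
(46.1583, array([ 0.4486, -0.327 ,  0.0577]), array([ 1.29,  0.44, -0.51,  2.23, -1.  ,  0.39,  0.44]), array([ 0.5,  0.4, -0.2]), 0.147, 40.0)
```

The link is gripped (width 13.8 mm). I'll lift it square to the slope, level it, and lower it into the tray with its long side turned 40° to the tray.

```bash
python3 - <<'E'
from h import *
import pickle
G=.034-r.grasp_offset
TR=np.array([.553,-.012,0]); RT=frame(np.radians(49),0,-1)
r.move_l(L(-.012,0,G+.07),RB,max_speed=.12); print(st())
r.move_joints([.75,-.1,.15,2.15,-.55,.85,-.1])
q=r.inverse_kinematics(TR+[0,0,.25],RT); print(np.round(q,2))
r.move_joints(q); print(st())
print(np.round(r.inverse_kinematics(TR+[0,0,.0252],RT),2))
for k in ('side','top'): pickle.dump(cam(k),open(k+'7.pkl','wb'))
s=pickle.load(open('side7.pkl','rb'));t=pickle.load(open('top7.pkl','rb'))
g=lambda im,b,f:cv2.resize(im[b[1]:b[3],b[0]:b[2]],None,fx=f,fy=f,interpolation=cv2.INTER_CUBIC)
cv2.imwrite('pics/both7.png',np.hstack([g(t['color'][...,::-1],(130,150,450,340),1.25),g(s['color'][...,::-1],(160,120,480,310),1.25)]))
E
```

```text
(46.8917, array([ 0.4098, -0.3363,  0.1148]), array([ 1.32,  0.3 , -0.44,  2.23, -0.9 ,  0.56,  0.35]), array([ 0.3, -0.4, -1.6]), 0.142, 40.0)
[ 0.37  0.23 -0.55  1.8   0.13  1.14 -0.93]
(49.2083, array([ 0.5526, -0.0137,  0.2496]), array([ 0.37,  0.23, -0.54,  1.8 ,  0.13,  1.14, -0.93]), array([-0.2, -1.1, -1.4]), 0.145, 40.0)
[ 0.28  0.5  -0.46  2.    0.33  0.72 -1.11]
```

View pics/both7.png

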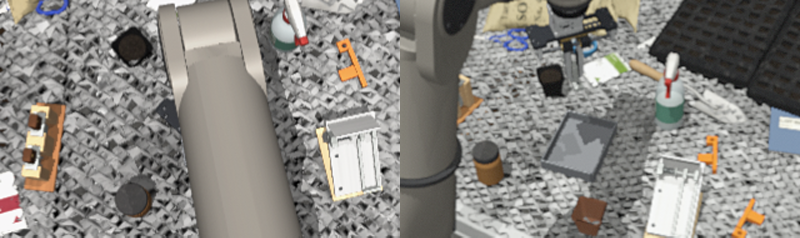

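The link is in the gripper at right panel (572,65). The chute is empty and both handles stand in the bays at left panel (36,122) and (28,155). Lowering now.

```bash
python3 - <<'E'
from h import *
import pickle
G=.034-r.grasp_offset
TR=np.array([.553,-.012,0]); RT=frame(np.radians(49),0,-1)
r.move_l(TR+[0,0,.07],RT,max_speed=.15); r.sleep(.1)
g=r.move_l(TR+[0,0,.031],RT,max_speed=.06,guard=3); print(g,st())
if not g: g=r.move_l(TR+[0,0,.021],RT,max_speed=.012,guard=3); print(g,st())
r.sleep(.2); print(st())
E
```

```text
False (51.5583, array([ 0.5532, -0.0119,  0.0311]), array([ 0.28,  0.49, -0.47,  1.99,  0.33,  0.73, -1.1 ]), array([ 0.1, -0.3, -0.6]), 0.142, 40.0)
True (52.1167, array([ 0.5531, -0.012 ,  0.0251]), array([ 0.28,  0.5 , -0.46,  2.  ,  0.33,  0.72, -1.11]), array([-1.8, -0.6,  8.5]), 0.145, 40.0)
(52.3167, array([ 0.553 , -0.0121,  0.0251]), array([ 0.28,  0.5 , -0.46,  2.  ,  0.33,  0.72, -1.11]), array([-0.8, -1.1,  7.2]), 0.146, 40.0)
```

Contact came at z = 0.0251, as predicted for the flat base on the tray floor. Releasing, retreating and taking a last look.

```bash
python3 - <<'E'
from h import *
import pickle
TR=np.array([.553,-.012,0]); RT=frame(np.radians(49),0,-1)
r.open_gripper(); r.move_l(TR+[0,0,.10],RT,max_speed=.12); r.move_l(TR+[0,0,.30],RT,max_speed=.3)
r.move_joints([.75,-.3,.15,2.15,-.3,1.2,-.1]); print(st())
for k in ('side','top'): pickle.dump(cam(k),open(k+'8.pkl','wb'))
s=pickle.load(open('side8.pkl','rb'));t=pickle.load(open('top8.pkl','rb'))
g=lambda im,b,f:cv2.resize(im[b[1]:b[3],b[0]:b[2]],None,fx=f,fy=f,interpolation=cv2.INTER_CUBIC)
A=np.hstack([g(t['color'][...,::-1],(130,195,350,315),1.81),g(s['color'][...,::-1],(170,150,390,270),1.81)])
B=np.hstack([g(t['color'][...,::-1],(262,200,342,290),4.4)[:390,:350],g(t['color'][...,::-1],(140,225,195,310),4.4)[:380]]) if 0 else None
C=g(t['color'][...,::-1],(262,205,342,285),4.4); D=g(t['color'][...,::-1],(135,225,195,305),4.4)
lo=np.hstack([C,D]); lo=lo[:, :A.shape[1]]; lo=cv2.copyMakeBorder(lo,0,0,0,A.shape[1]-lo.shape[1],cv2.BORDER_CONSTANT)
o=np.vstack([A,lo]); cv2.imwrite('pics/final.png',o[:600,:800])
E
```

```text
(56.6583, array([ 0.2485, -0.2524,  0.3299]), array([ 0.75, -0.3 ,  0.15,  2.15, -0.3 ,  1.2 , -0.1 ]), array([-0.3,  0.2,  0.2]), 1.003, 0.0)
```

View pics/final.png

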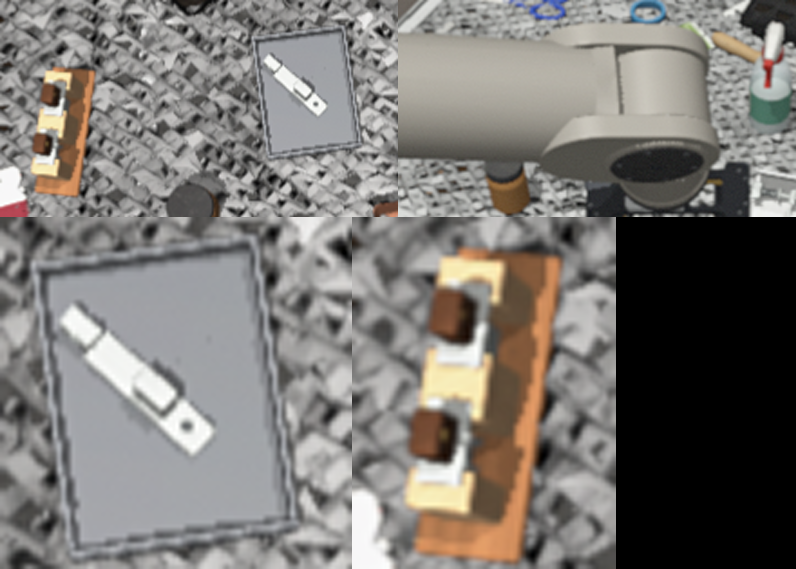

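The link lies flat inside the tray at crop (140,380), and both tools hang upright in their bays at (455,315) and (435,435). Handing in.

```bash
python3 -c "
from h import *
print(r.job_done())"
```

```text
the job is handed in; nothing more can be done
None
```

The job is handed in, at about 57 s of the 72 s allowed: the link lies flat in the parts tray, the spring bar is home, the fork hangs back in its own bay, and I left the blade tool, bottle, jar and pots alone.

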